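# Set a cutting board to soak and open the sanitiser jug

## Robot

A 6-joint arm with a two-finger parallel gripper is mounted at the origin on the work surface. World frame = base frame: x ahead of the robot, y to its left, z up, the work surface at z = 0. Lengths are in mm, angles in degrees, forces in N, time in s.
With the tool pointing down it reaches from about 350 to 850 mm from the base axis. Payload 8.1 kg.
Tool frame: the origin (TCP) lies midway between the tips of the shut fingers; the grasp point (between the pads) lies 19 mm behind it (r.grip_depth is the distance from the TCP to the grasp point, in mm); z points along the fingers, y is the direction in which the jaws open and shut (so a half turn about z gives the same grasp; the last joint's range is limited). The gripper opens to 85 mm and grips with 20 to 120 N. Pads are 22 mm wide; open, the fingers measure 114 mm over their backs; the gripper's body (76 mm by 85 mm) begins 54 mm behind the grasp point. The pads swing forward as they close: fully open they stand 13 mm farther back than shut.
Start: joints at [67.529, 7.471, 85.268, -0, 87.261, -4.893], TCP at [181.184, 571.994, 231.292] pointing down, gripper open.
Joint ranges: [-169.43, 169.43], [-51.17, 129.36], [1.28, 143.12], [-76.62, 256.62], [0, 156.53], [-152.29, 152.29]. Speed limits (degrees/s): [136.94, 136.94, 159.86, 180, 180, 180].

## Interface

Orientations are given as [roll, pitch, yaw] about the fixed x, y, z axes, in that order (R = Rz(yaw) Ry(pitch) Rx(roll)).
In Python, from bench import r, imaging gives the robot as it stands.
- The arm moves only by the shell command python3 -m creep 'ROWS' [FORCE]. ROWS is text: rows parted by semicolons, each of 7 numbers parted by spaces: the shift along the tool's x, y, z in cm, then the turn, a rotation vector about the tool's x, y, z in degrees, then the finger opening in cm, from 0 to 8.54. In form: dx dy dz ax ay az gripper; .... A call has 1 to 20 rows; each row is the pose to reach, as a shift and turn from the pose measured when the call began, along the tool's axes at that moment; what a row does not reach only later rows make up. A row lasts 1/10 s, in which the tool goes at most 50 mm and 8.59 degrees, less where a joint would pass 70% of its speed; a pose out of reach is approached as far as the arm can. A call with a gripper value outside its range is refused whole. The fingers move at their own pace and stop on an object; FORCE is the grip in N (left out, the last holds). Time passes only in rows, so rows that repeat a pose let the fingers close. It gives the time, the measured TCP pose, the force and the opening at its end, in the units of the state.
- r.sense(): the state, without advancing time (a new reading comes with each control period).
- imaging.snapshot(name): name is "scene" or "top" or "wrist"; returns the picture (420x560x3 uint8, red, green, blue); there is no depth.
- imaging.camera_info(name): a dict with "camera_matrix" (3x3 intrinsics, pixels), "R" (3x3) and "t" (3): a world point X has camera coordinates R X + t. Camera axes: x right, y down, z forward; pixel columns grow to the right and rows downward; lengths in mm; the calibration is good to about 2 mm. A picture is of the moment at which its call begins: read the wrist's pose just before it. camera_info takes no time and is no camera call; for the wrist camera it gives the pose at the moment of the call.
- r.hand_in(): hands the job in, once; it reports no verdict.
The state is a dict: "time": time; "joint_pos": joint angles; "qd": joint speeds; "joint_efforts": joint torques, N m; "tool_pos": TCP position; "tcp_rot": TCP orientation; "ft_force": force on the tool from outside, world axes, zero at the start; "wrist_torque": the same for the moment, N m; "finger_gap": finger opening in mm.
Only numpy, scipy, OpenCV 4.12 (cv2) and the standard library are available. Lean on these libraries where they do the work, as an engineer would, in place of code of your own. Each camera call takes 0.05 s, during which the arm holds its last target.

## Task

The tall cutting board is due for a soak: draw it straight up out of its wire rack, stand it on edge in the soak tub, lowering it to the bottom before you let go. Then open the sanitiser jug: press its push-and-turn safety cap down, keep it pressed while you twist it free anticlockwise, and lift the cap off. Finish still holding the cap in the gripper, level and steady a few centimetres straight above the jug's mouth; the jug stays standing where it is and everything else, the low boards too, is left alone.

Things in the scene. Friction and masses are not known exactly. Their poses are not given: they have to be found in the camera images.
- board_center (a point): Centre of the tall ivory plastic cutting board: 150 mm long (its x), 8 mm thick (its y), 180 mm tall (its z, up), about 0.2 kg. It stands on edge in one of the rack's three slots; it is the tallest of the three boards, its top edge 90 mm above this point.
- board_foot (a point): Middle of the tall board's bottom edge, 90 mm below its centre; same axes.
- rack: Fixed steel wire board rack, tray 190 x 170 x 6 mm, origin under its middle on the counter. Three slots run along its x, at y = -50, 0 and +50 mm; each is an 11 mm gap between two wire hoops whose tops are 64 mm above the counter. Boards stand on the tray (6 mm up).
- small_board_a: Low cutting board in another slot, 150 x 8 x 100 mm tall, origin in the middle of its bottom edge; leave it in the rack.
- small_board_b: The other low board, same size; leave it in the rack.
- tub: Fixed narrow grey open soak tub, 200 mm long (its x), 56 mm wide (its y), 90 mm deep outside; walls and floor 4 mm, so the inside is 192 x 48 mm and its floor is 4 mm above the counter. Origin under its middle. A board let go in it stands or leans on a long wall.
- jug: Full white sanitiser jug standing loose on the counter, about 1.3 kg: square body 92 x 92 x 140 mm, side handle reaching 86 mm out along its +x at 45 to 125 mm height, sloped shoulder to 156 mm, neck 28 mm across in the middle of the body with its mouth 198 mm up. Origin under the middle of the body, z up.
- jug_mouth (a point): Middle of the mouth (rim of the neck) of the jug, 198 mm above its underside.
- cap_center (a point): Centre of the jug's round black ribbed push-and-turn cap, rigid, 47 mm across, 32 mm tall, 35 g; on its axis, 16 mm under its top and, closed, 3 mm above jug_mouth. Pressed down 4 mm or more and turned anticlockwise (from above) it lifts off at any angle from 50 to 85 degrees (a stop at 88). Three inner lugs lock in notches of the neck: unpressed it neither turns nor lifts.
- liner (a joint): How far the cap is pressed down against its inner spring (m): 0 released, 0.0055 fully down on a hard stop; the spring pushes back with about 6 N at first and 11 N fully down.
- punnet_a: Closed clear punnet of berries, 120 x 100 x 50 mm. Bystander: leave alone. Origin under its middle.
- punnet_b: Second closed punnet of berries, 120 x 100 x 50 mm. Bystander: leave alone. Origin under its middle.
- sprayer: Trigger spray bottle, 68 mm across, 180 mm tall; not the jug. Bystander: leave alone. Origin under its middle.
- fruit_bowl: White bowl with three apples, 136 mm across, 80 mm tall. Bystander: leave alone. Origin under its middle.
- scrub_brush: Wooden scrubbing brush, bristles down, 150 mm long. Bystander: leave alone. Origin under its middle.
- tape_roll: Roll of tape lying flat, 84 mm across, 24 mm tall. Bystander: leave alone. Origin under its middle.
- price_stand: Blank price card on a small wooden foot, 128 mm tall. Bystander: leave alone. Origin under its middle.
Mind the look-alikes: they are no part of the job. What is shaped like the small_board_b but blue or yellow is not meant.

How it is judged:
By the outcome, as a careful person would: the job done as asked, in the order asked, and still so for the second after the job is handed in, while the arm keeps its last pose, push and grip.
It also fails if it takes over 54 s, if anything falls off the work surface, if the arm or the gripper's body presses on something with over 40 N, if the wrist force passes 120 N, or if a joint passes its speed limit or range.

## Working session

There is one attempt and no reset: what is moved stays moved. The work goes in short steps, Python scripts to look and compute and a shell command to move; the robot and the scene stay as the last step left them, time stands still between calls to the robot, and variables do not carry over. Pictures are saved under pics/ and viewed, and the job is handed in when it is done.

```bash
ls; mkdir -p pics
python3 - <<'E'
from bench import r, imaging
import cv2
print(r.sense())
for n in ("scene","top","wrist"):
    i=imaging.camera_info(n); print(n,i)
    p=imaging.snapshot(n); cv2.imwrite(f"pics/{n}0.png",p[:,:,::-1])
E
```

```text
pics
{'time': 0.0, 'joint_pos': array([ 6.75281224e+01,  7.51379370e+00,  8.53294775e+01,  2.19248214e-03,
        8.72613430e+01, -4.89281423e+00]), 'qd': array([ 0.04011464, -0.06896882,  0.01580376, -0.06515721,  0.00677465,
        0.08740104]), 'joint_efforts': array([ 1.41556582e-03, -5.69399965e+01, -5.00563002e+01,  1.88627214e-04,
        1.45471623e-02,  3.18913578e-05]), 'tool_pos': array([180.96642053, 571.48610089, 230.2562322 ]), 'tcp_rot': array([-1.79895954e+02, -1.11045525e-02,  1.62420820e+02]), 'ft_force': array([-0.28093166, -0.94791524, -0.02268527]), 'wrist_torque': array([ 0.03680537, -0.04525907,  0.02506224]), 'finger_gap': 85.43056603501446}
scene {'camera_matrix': array([[511.37912105,   0.        , 283.63847555],
       [  0.        , 511.37912105, 211.94956628],
       [  0.        ,   0.        ,   1.        ]]), 'R': array([[ 0.25338918,  0.9672348 ,  0.01583574],
       [ 0.77501318, -0.19318131, -0.6016939 ],
       [-0.57892011,  0.16473563, -0.79856977]]), 't': array([-148.77856928, -305.71322262, 1939.62494759])}
top {'camera_matrix': array([[393.52329471,   0.        , 283.86356741],
       [  0.        , 393.52329471, 215.07781299],
       [  0.        ,   0.        ,   1.        ]]), 'R': array([[-2.74765992e-02, -9.99622285e-01, -5.68411087e-04],
       [-9.95740566e-01,  2.74199572e-02, -8.80276677e-02],
       [ 8.80100042e-02, -1.85271096e-03, -9.96117868e-01]]), 't': array([   6.44921978,  526.97817442, 1349.81720855])}
wrist {'camera_matrix': array([[371.30005736,   0.        , 288.08371788],
       [  0.        , 371.30005736, 212.90247764],
       [  0.        ,   0.        ,   1.        ]]), 'R': array([[ 0.30204837,  0.95329114, -0.00166572],
       [ 0.92028107, -0.29113246,  0.26138983],
       [ 0.24869567, -0.0804853 , -0.96523188]]), 't': array([-598.95129229,  -33.89164874,  378.75116485])}
```

View pics/scene0.png

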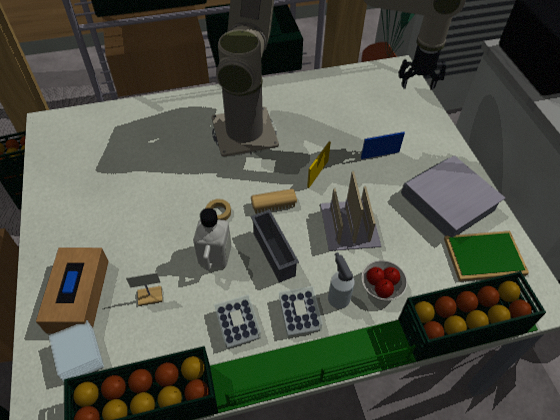

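View pics/top0.png

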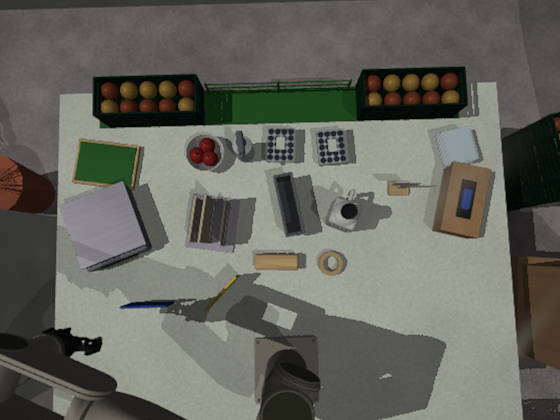

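View pics/wrist0.png

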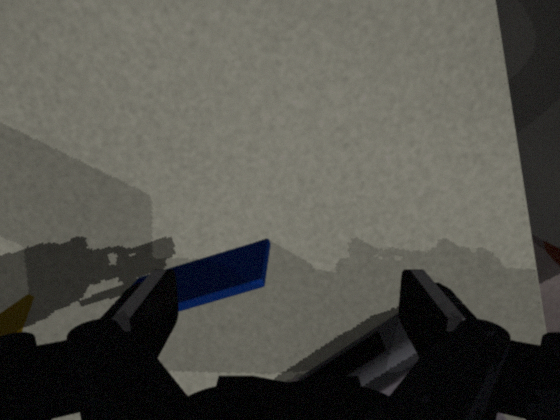

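The scene view shows the rack at about (350,230), the tub at (275,245) and the jug at (212,240). In the top view they are at (213,222), (289,204) and (347,211). Next I'll crop both views and enlarge them.

Run:
```python
import cv2
t=cv2.imread('pics/top0.png'); s=cv2.imread('pics/scene0.png')
def crop(im,u0,v0,u1,v1,k,n):
    c=cv2.resize(im[v0:v1,u0:u1],None,fx=k,fy=k,interpolation=cv2.INTER_CUBIC)
    for u in range((u0+9)//10*10,u1,10):
        cv2.line(c,((u-u0)*k,0),((u-u0)*k,8 if u%50 else 16),(0,255,255),1)
        if u%20==0: cv2.putText(c,str(u),((u-u0)*k,18),0,.4,(0,255,255),1)
    for v in range((v0+9)//10*10,v1,10):
        cv2.line(c,(0,(v-v0)*k),(8,(v-v0)*k),(0,255,255),1)
        if v%20==0: cv2.putText(c,str(v),(10,(v-v0)*k+4),0,.4,(0,255,255),1)
    cv2.imwrite('pics/'+n,c)
crop(t,175,160,375,280,4,'tc.png')
crop(s,190,160,390,300,4,'sc.png')
```

```text
(no output)
```

View pics/tc.png

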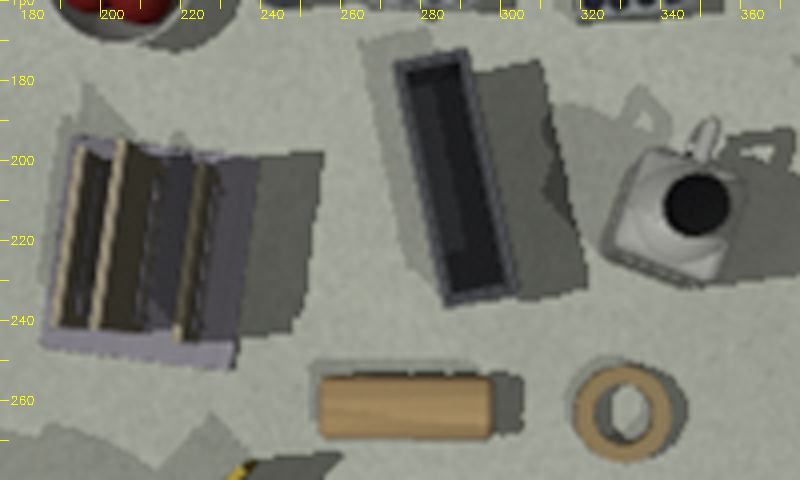

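View pics/sc.png

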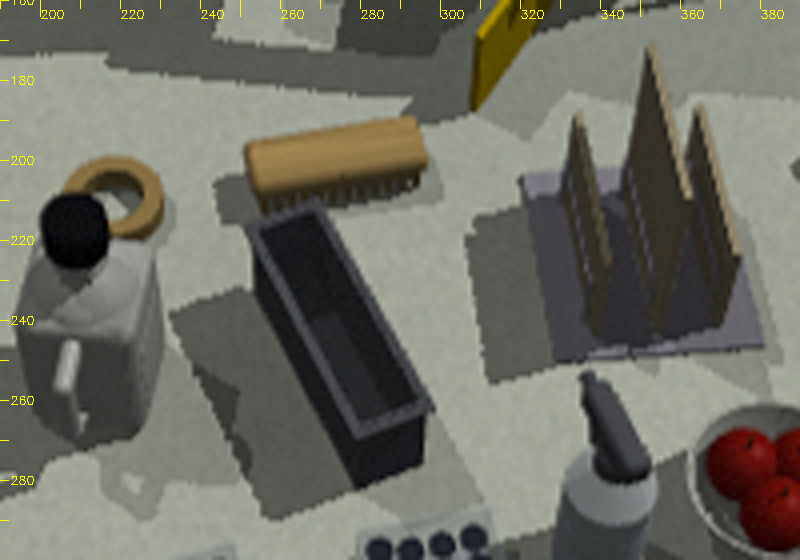

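The tall board is in the middle slot, and in the top view its top edge runs from about (205.5,195) to (199,242). The tub lies clear, and the cap is at top (348,211). Next I'll project these points to positions.

```bash
cat > h.py <<'E'
import numpy as np
from bench import r, imaging
def ray(n,uv,z,i=None):
    i=i or imaging.camera_info(n)
    K,R,t=i['camera_matrix'],i['R'],i['t']
    c=-R.T@t; d=R.T@np.linalg.solve(K,[uv[0],uv[1],1.])
    return c+d*(z-c[2])/d[2]
def proj(n,X,i=None):
    i=i or imaging.camera_info(n)
    p=i['camera_matrix']@(i['R']@np.array(X,float)+i['t']); return p[:2]/p[2]
E
python3 - <<'E'
from h import *
np.set_printoptions(precision=1,suppress=True)
T=lambda u,v,z:ray('top',(175+u/4,160+v/4),z)
S=lambda u,v,z:ray('scene',(190+u/4,160+v/4),z)
def seg(n,a,b):
    d=a-b; print(n,a[:2],b[:2],'mid',((a+b)/2)[:2],'len',np.hypot(*d[:2]),'ang',np.degrees(np.arctan2(d[1],d[0])))
seg('tall top',T(122,140,186),T(95,329,186))
seg('tall scene',S(651,46,186),S(688,198,186))
seg('smallL',T(81,148,106),T(57,326,106)); seg('smallR',T(202,165,106),T(179,340,106))
seg('smallL s',S(699,106,106),S(738,252,106)); seg('smallR s',S(577,116,106),S(608,264,106))
print('rack corners bottom T',T(40,346,6),T(234,370,6),'S',S(520,178,6),S(763,343,6),S(556,363,6))
# tub rim z=90
c=[T(394,63,90),T(466,49,90),T(520,292,90),T(446,307,90)]
for p in c: print('tub T',p[:2])
print(np.mean(c,0)); seg('tub',(c[0]+c[1])/2,(c[2]+c[3])/2); seg('tubw',(c[0]+c[3])/2,(c[2]+c[1])/2)
c=[S(248,222,90),S(318,198,90),S(434,404,90),S(360,438,90)]
for p in c: print('tub S',p[:2])
print(np.mean(c,0)); seg('tub',(c[2]+c[3])/2,(c[0]+c[1])/2)
print('cap T',T(697,204,217),'cap S',S(75,212,217))
E
```

```text
tall top [581.5 232.5] [436.4 254.5] mid [508.9 243.5] len 146.71572900491282 ang -8.651390033382356
tall scene [441.6 255.5] [587.7 232.7] mid [514.6 244.1] len 147.89114104918724 ang 171.14099465503094
smallL [587.4 282.1] [441.7 302.7] mid [514.6 292.4] len 147.1347966706777 ang -8.075670724341233
smallR [570.6 182.7] [427.6 203.5] mid [499.1 193.1] len 144.45528737683088 ang -8.274174373656065
smallL s [447. 305.] [591.  283.8] mid [519.  294.4] len 145.47603774899363 ang 171.6215982140792
smallR s [433.3 206.2] [577.5 183.8] mid [505.4 195. ] len 145.98171391749983 ang 171.16851112638471
rack corners bottom T [427.4 341.7   6. ] [401.8 171.9   6. ] S [409.9 173.2   6. ] [616.  312.3   6. ] [593.7 146.3   6. ]
tub T [654.2  23.1]
tub T [664.4 -37.5]
tub T [459.7 -76.1]
tub T [449.  -14.7]
[556.8 -26.3  90. ]
tub [659.3  -7.2] [454.3 -45.4] mid [556.8 -26.3] len 208.46728227206418 ang 10.565903196972496
tubw [551.6   4.2] [562.  -56.8] mid [556.8 -26.3] len 61.923899724614444 ang 99.71959560387798
tub S [461.1 -70.1]
tub S [451.5 -11.8]
tub S [655.4  25.5]
tub S [669.9 -34. ]
[559.5 -22.6  90. ]
tub [662.7  -4.3] [456.3 -40.9] mid [559.5 -22.6] len 209.6232796933451 ang 10.0806732125193
cap T [ 516.7 -203.9  217. ] cap S [ 516.3 -202.1  217. ]
```

```bash
cat >> h.py <<'E'
from scipy.spatial.transform import Rotation as Rn
np.set_printoptions(precision=2,suppress=True)
def row(x,y,z,yaw,roll=180,pitch=0):
    s=r.sense(); R0=Rn.from_euler('xyz',s['tcp_rot'],degrees=True)
    R1=Rn.from_euler('xyz',[roll,pitch,yaw],degrees=True)
    d=R0.inv().apply(np.array([x,y,z])-s['tool_pos'])/10
    a=(R0.inv()*R1).as_rotvec(degrees=True)
    print('row',d,a)
def st():
    s=r.sense()
    for k in('time','tool_pos','tcp_rot','ft_force','finger_gap','joint_pos'):print(k,s[k])
E
python3 -c "
from h import *
row(511,244,250,171.4)
i=imaging.camera_info('wrist');c=-i['R'].T@i['t'];s=r.sense();print(c-s['tool_pos'],i['R'][2])"
```

```text
row [-41.35 -21.27  -1.93] [-0.08 -0.01 -8.98]
[-63.09  20.05 143.13] [ 0.25 -0.08 -0.97]
```

```bash
python3 -m creep '-41.3 -21.3 -1.9 0 0 -9 8.54;-41.3 -21.3 -1.9 0 0 -9 8.54;-41.3 -21.3 -1.9 0 0 -9 8.54;-41.3 -21.3 -1.9 0 0 -9 8.54;-41.3 -21.3 -1.9 0 0 -9 8.54;-41.3 -21.3 -1.9 0 0 -9 8.54;-41.3 -21.3 -1.9 0 0 -9 8.54;-41.3 -21.3 -1.9 0 0 -9 8.54;-41.3 -21.3 -1.9 0 0 -9 8.54;-41.3 -21.3 -1.9 0 0 -9 8.54;-41.3 -21.3 -1.9 0 0 -9 8.54;-41.3 -21.3 -1.9 0 0 -9 8.54;-41.3 -21.3 -1.9 0 0 -9 8.54'
python3 - <<'E'
from h import *; import cv2
st(); i=imaging.camera_info('wrist'); np.save('w1.npy',i,allow_pickle=True)
cv2.imwrite('pics/w1.png',imaging.snapshot('wrist')[:,:,::-1])
E
```

```text
time: 1.45
tool_pos: [509.4, 245.0, 249.5]
tcp_rot: [-179.9, -0.1, 171.5]
ft_force: [0.2, 0.4, 0.0]
finger_gap: 85.5
time 1.45
tool_pos [509.42 244.98 249.48]
tcp_rot [-179.93   -0.06  171.5 ]
ft_force [0.23 0.43 0.03]
finger_gap 85.4798607752481
joint_pos [ 20.51   1.79  89.37  -0.03  88.94 -61.  ]
```

View pics/w1.png

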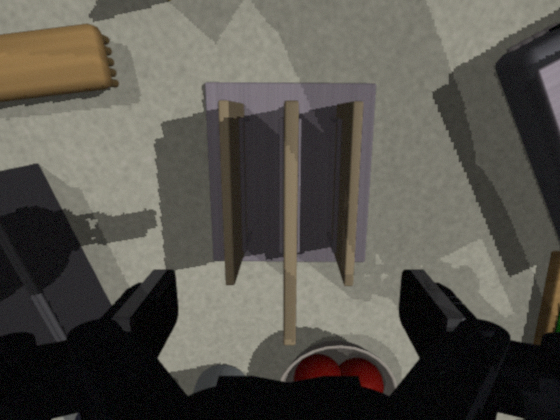

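The wrist view shows the tall board's top edge from (291,101) to (290.5,345), well centred between the fingers. The tub is at lower left.

Run:
```python
from h import *
i=np.load('w1.npy',allow_pickle=True).item()
for z,a,b in((186,(291.3,101),(290.5,345)),(106,(226,101),(231,284)),(106,(357.5,101),(348.5,285))):
    A=ray('',a,z,i);B=ray('',b,z,i);d=B-A;print(A[:2],B[:2],(A+B)[:2]/2,np.hypot(*d[:2]),np.degrees(np.arctan2(d[1],d[0])))
row(511.5,244,144,171.4)
```

```text
[438.3  257.12] [585.67 234.92] [511.99 246.02] 149.03578561967709 -8.565001905479544
[428.93 210.27] [574.81 186.23] [501.87 198.25] 147.84591636148284 -9.359037389446648
[443.3  306.44] [590.32 284.12] [516.81 295.28] 148.69647899402213 -8.63408007449109
row [-0.24 -0.06 10.56] [-0.07 -0.05  0.13]
```

```bash
python3 -m creep '-0.2 0.08 4 0 0 0 8.54;-0.2 0.08 8 0 0 0 8.54;-0.2 0.08 10.6 0 0 0 8.54;-0.2 0.08 10.6 0 0 0 8.54;-0.2 0.08 10.6 0 0 0 3;-0.2 0.08 10.6 0 0 0 3;-0.2 0.08 10.6 0 0 0 3;-0.2 0.08 10.6 0 0 0 3;-0.2 0.08 10.6 0 0 0 3' 40
python3 - <<'E'
from h import *; import cv2
st(); i=imaging.camera_info('wrist')
cv2.imwrite('pics/w2.png',imaging.snapshot('wrist')[:,:,::-1])
E
```

```text
time: 2.4
tool_pos: [511.9, 245.7, 144.6]
tcp_rot: [-180.0, 0.0, 171.5]
ft_force: [-0.4, 0.6, 0.1]
finger_gap: 29.9
time 2.4
tool_pos [511.94 245.68 144.6 ]
tcp_rot [-179.97    0.03  171.53]
ft_force [-0.43  0.56  0.1 ]
finger_gap 29.887830144084234
joint_pos [ 20.49   5.78  96.29  -0.04  77.92 -61.03]
```

View pics/w2.png

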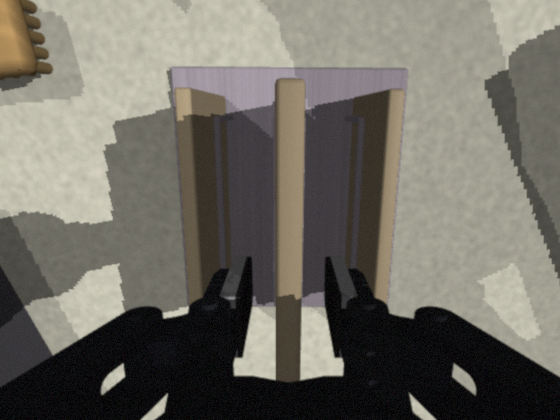

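The wrist view shows the board at column 290 and the midpoint between the finger tips at about 289.5, so it is centred. I'll close the fingers.

```bash
python3 -m creep '0 0 0 0 0 0 0;0 0 0 0 0 0 0;0 0 0 0 0 0 0;0 0 0 0 0 0 0;0 0 0 0 0 0 0;0 0 0 0 0 0 0;0 0 0 0 0 0 0' 60
python3 -c "
from h import *
st()"
```

```text
time: 3.15
tool_pos: [512.0, 245.6, 144.6]
tcp_rot: [-180.0, 0.0, 171.5]
ft_force: [0.5, 0.1, 3.5]
finger_gap: 7.1
time 3.15
tool_pos [512.03 245.6  144.58]
tcp_rot [-179.97    0.04  171.52]
ft_force [0.48 0.09 3.45]
finger_gap 7.097997098415651
joint_pos [ 20.48   5.78  96.28  -0.04  77.91 -61.03]
```

```bash
python3 -m creep '0 0 -0.5 0 0 0 0;0 0 -1.5 0 0 0 0;0 0 -3 0 0 0 0;0 0 -4.5 0 0 0 0;0 0 -6 0 0 0 0;0 0 -7.5 0 0 0 0;0 0 -9 0 0 0 0;0 0 -10.5 0 0 0 0;0 0 -12 0 0 0 0;0 0 -13 0 0 0 0;0 0 -13.5 0 0 0 0;0 0 -13.5 0 0 0 0'
python3 - <<'E'
from h import *; import cv2
st()
cv2.imwrite('pics/s3.png',imaging.snapshot('scene')[100:310,150:420,::-1].repeat(2,0).repeat(2,1))
row(558,-24.5,279,190.3)
E
```

```text
time: 4.35
tool_pos: [512.3, 245.8, 280.4]
tcp_rot: [180.0, 0.1, 171.5]
ft_force: [0.9, -0.2, -2.6]
finger_gap: 7.4
time 4.35
tool_pos [512.29 245.81 280.38]
tcp_rot [180.     0.1  171.52]
ft_force [ 0.86 -0.15 -2.59]
finger_gap 7.352968458731086
joint_pos [ 20.49   1.57  86.39  -0.05  91.95 -61.03]
row [ -8.54 -26.04   0.07] [ -0.04   0.03 -18.78]
```

View pics/s3.png

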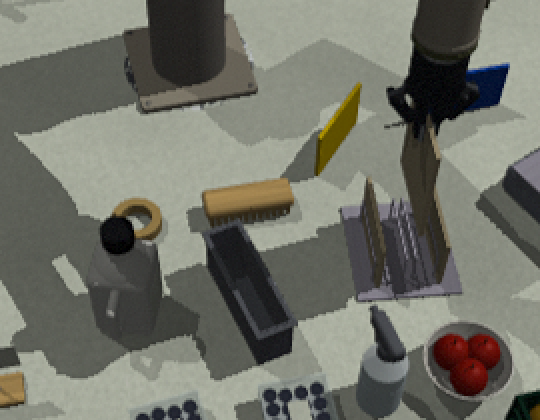

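The board is out and hanging straight, with the low boards still in place. Next I'll carry it over the tub.

```bash
python3 -m creep '-0.4 -1.3 0 0 0 -1 0;-1.1 -3.4 0 0 0 -2.5 0;-2 -6 0 0 0 -4.3 0;-3 -9 0 0 0 -6.5 0;-4 -12 0 0 0 -8.7 0;-5 -15 0 0 0 -10.8 0;-6 -18 0 0 0 -13 0;-6.9 -21 0 0 0 -15.1 0;-7.8 -23.6 0 0 0 -17 0;-8.3 -25.3 0 0 0 -18.3 0;-8.5 -26 0 0 0 -18.8 0;-8.5 -26 0 0 0 -18.8 0;-8.5 -26 0 0 0 -18.8 0'
python3 - <<'E'
from h import *; import cv2
st()
i=imaging.camera_info('wrist'); np.save('w4.npy',i,allow_pickle=True)
cv2.imwrite('pics/w4.png',imaging.snapshot('wrist')[:,:,::-1])
E
```

```text
time: 5.7
tool_pos: [557.5, -23.2, 279.2]
tcp_rot: [180.0, -0.0, -169.7]
ft_force: [0.2, 0.3, -1.6]
finger_gap: 7.4
time 5.7
tool_pos [557.45 -23.25 279.18]
tcp_rot [ 180.     -0.02 -169.7 ]
ft_force [ 0.16  0.32 -1.57]
finger_gap 7.4351571404244785
joint_pos [  -7.65    0.09   88.01   -0.     91.92 -107.95]
```

View pics/w4.png

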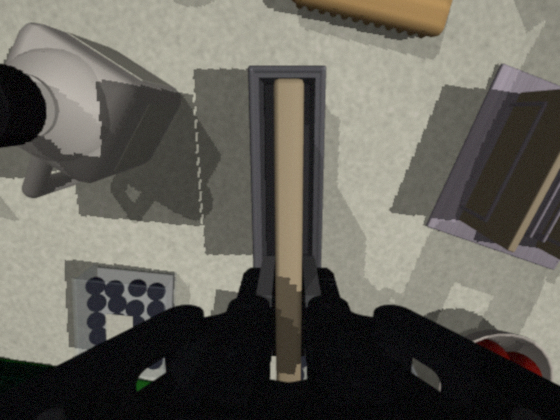

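The board is parallel to the tub and centred on it, the tub's rim spanning columns 249–325 and the board sitting at 289. I'll lower it.

```bash
python3 -m creep '0 0 0.6 0 0 0 0;0 0 2 0 0 0 0;0 0 4 0 0 0 0;0 0 6 0 0 0 0;0 0 8 0 0 0 0;0 0 10 0 0 0 0;0 0 11.5 0 0 0 0;0 0 12.5 0 0 0 0;0 0 13.1 0 0 0 0;0 0 13.3 0 0 0 0;0 0 13.3 0 0 0 0;0 0 13.3 0 0 0 0'
python3 -c "
from h import *
st()"
```

```text
time: 6.95
tool_pos: [558.1, -23.1, 147.3]
tcp_rot: [-180.0, 0.1, -169.7]
ft_force: [-0.4, 0.2, -2.5]
finger_gap: 7.5
time 6.95
tool_pos [558.13 -23.14 147.34]
tcp_rot [-179.96    0.08 -169.66]
ft_force [-0.45  0.15 -2.54]
finger_gap 7.476157987862911
joint_pos [  -7.63    4.16   97.7    -0.01   78.04 -107.96]
```

```bash
python3 -m creep '0 0 0.2 0 0 0 0;0 0 0.35 0 0 0 0;0 0 0.45 0 0 0 0;0 0 0.5 0 0 0 0;0 0 0.5 0 0 0 0'
python3 -c "
from h import *
st()"
```

```text
time: 7.45
tool_pos: [558.3, -23.2, 142.6]
tcp_rot: [-180.0, 0.1, -169.7]
ft_force: [1.3, 0.4, -0.5]
finger_gap: 7.5
time 7.45
tool_pos [558.33 -23.15 142.59]
tcp_rot [-179.96    0.11 -169.66]
ft_force [ 1.27  0.45 -0.52]
finger_gap 7.450031426202689
joint_pos [  -7.63    4.41   97.96   -0.01   77.52 -107.96]
```

```bash
python3 -m creep '0 0 0.06 0 0 0 0;0 0 0.12 0 0 0 0;0 0 0.12 0 0 0 0'
python3 -c "
from h import *
st()"
```

```text
time: 7.75
tool_pos: [558.5, -23.2, 142.5]
tcp_rot: [-179.9, 0.1, -169.7]
ft_force: [-3.9, 0.3, 8.6]
finger_gap: 6.8
time 7.75
tool_pos [558.47 -23.24 142.54]
tcp_rot [-179.94    0.13 -169.66]
ft_force [-3.94  0.26  8.64]
finger_gap 6.827840162431613
joint_pos [  -7.63    4.41   97.97   -0.02   77.48 -107.96]
```

The board is on the tub floor: the contact force is 8.6 N and the height matches. I'll release it gently.

```bash
python3 -m creep '0 0 0 0 0 0 1.2;0 0 0 0 0 0 1.8;0 0 0 0 0 0 2.6;0 0 0 0 0 0 3.5;0 0 0 0 0 0 4.5;0 0 0 0 0 0 5.5;0 0 0 0 0 0 7;0 0 0 0 0 0 8.54;0 0 0 0 0 0 8.54;0 0 0 0 0 0 8.54' 20
python3 - <<'E'
from h import *; import cv2
st()
cv2.imwrite('pics/w5.png',imaging.snapshot('wrist')[:,:,::-1])
E
```

```text
time: 8.75
tool_pos: [558.5, -23.3, 142.6]
tcp_rot: [-179.9, 0.1, -169.7]
ft_force: [-0.2, -0.3, 1.0]
finger_gap: 85.2
time 8.75
tool_pos [558.49 -23.26 142.56]
tcp_rot [-179.94    0.13 -169.66]
ft_force [-0.22 -0.35  1.03]
finger_gap 85.2281370527985
joint_pos [  -7.63    4.41   97.97   -0.02   77.48 -107.97]
```

View pics/w5.png

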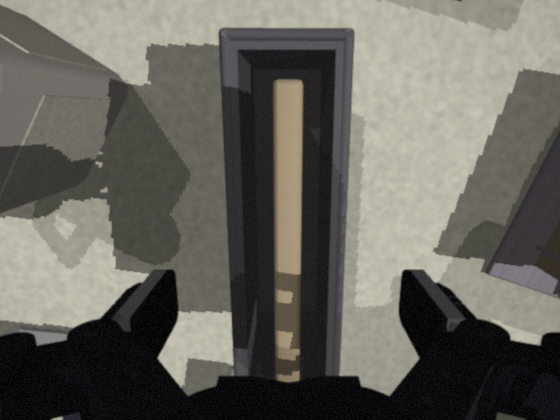

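The fingers are open and the board stands upright in the tub, its top edge at columns 274–303. I'll rise straight up and then head for the cap.

```bash
python3 -m creep '0 0 -1 0 0 0 8.54;0 0 -3 0 0 0 8.54;0 0 -6 0 0 0 8.54;0 0 -9 0 0 0 8.54;0 0 -12 0 0 0 8.54;0 0 -15 0 0 0 8.54;0 0 -15 0 0 0 8.54'
python3 - <<'E'
from h import *
st()
row(516.5,-203,285,110)
E
```

```text
time: 9.5
tool_pos: [560.3, -23.4, 299.3]
tcp_rot: [-179.8, 0.6, -169.7]
ft_force: [1.3, 0.2, 1.0]
finger_gap: 85.2
time 9.5
tool_pos [560.32 -23.44 299.3 ]
tcp_rot [-179.77    0.65 -169.66]
ft_force [1.32 0.2  1.04]
finger_gap 85.17349619680934
joint_pos [  -7.62   -0.35   86.37   -0.02   93.28 -107.97]
row [  7.55 -16.87   1.41] [ 0.26  0.7  80.34]
```

```bash
python3 -m creep '7.5 -16.9 1.4 0.3 0.7 80.3 8.54;7.5 -16.9 1.4 0.3 0.7 80.3 8.54;7.5 -16.9 1.4 0.3 0.7 80.3 8.54;7.5 -16.9 1.4 0.3 0.7 80.3 8.54;7.5 -16.9 1.4 0.3 0.7 80.3 8.54;7.5 -16.9 1.4 0.3 0.7 80.3 8.54;7.5 -16.9 1.4 0.3 0.7 80.3 8.54;7.5 -16.9 1.4 0.3 0.7 80.3 8.54;7.5 -16.9 1.4 0.3 0.7 80.3 8.54;7.5 -16.9 1.4 0.3 0.7 80.3 8.54;7.5 -16.9 1.4 0.3 0.7 80.3 8.54;7.5 -16.9 1.4 0.3 0.7 80.3 8.54;7.5 -16.9 1.4 0.3 0.7 80.3 8.54'
python3 - <<'E'
from h import *; import cv2
st()
i=imaging.camera_info('wrist'); np.save('w6.npy',i,allow_pickle=True)
cv2.imwrite('pics/w6.png',imaging.snapshot('wrist')[:,:,::-1])
E
```

```text
time: 10.8
tool_pos: [517.0, -203.2, 285.1]
tcp_rot: [-180.0, 0.0, 110.1]
ft_force: [-1.4, 0.4, -0.3]
finger_gap: 85.2
time 10.8
tool_pos [ 517.02 -203.16  285.15]
tcp_rot [-179.97    0.02  110.13]
ft_force [-1.38  0.37 -0.28]
finger_gap 85.22898112281707
joint_pos [-26.72  -0.37  87.85  -0.03  92.52 -46.85]
```

View pics/w6.png

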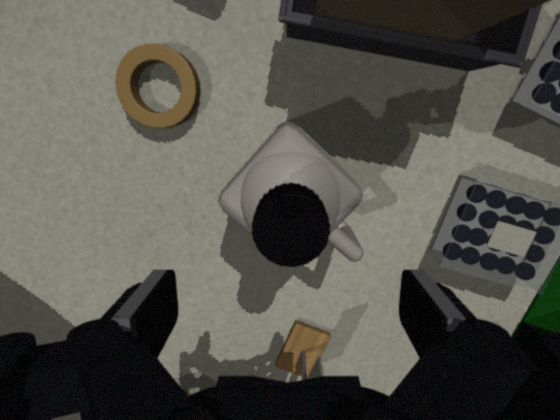

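The wrist view shows the cap at about (290,225), clear of the other dark parts. I'll fit its outline.

Run:
```python
from h import *; import cv2
from scipy.optimize import minimize
i=np.load('w6.npy',allow_pickle=True).item()
g=cv2.imread('pics/w6.png').max(2)
m=(g<38).astype(np.uint8); n,l,s,c=cv2.connectedComponentsWithStats(m[150:275,230:350])
k=1+np.argmax(s[1:,4]); obs=np.zeros(g.shape,np.uint8); obs[150:275,230:350]=l==k
print(s[k],c[k])
a=np.linspace(0,2*np.pi,60)
def mask(x,y,zt=217,zb=185):
    P=[proj('',(x+23.5*np.cos(t),y+23.5*np.sin(t),z),i) for z in(zt,zb) for t in a]
    h=cv2.convexHull(np.array(P,np.float32)); o=np.zeros(g.shape,np.uint8); cv2.fillConvexPoly(o,(h*16).round().astype(np.int32),1,shift=4); return o
f=lambda p:float((mask(*p)!=obs).sum())
b=min(((f((x,y)),x,y) for x in np.arange(508,527,1) for y in np.arange(-212,-194,1)));print(b,obs.sum())
```

```text
[  22   33   78   84 4999] [60.34 75.3 ]
(348.0, np.int64(519), np.int64(-205)) 4999
```

```bash
python3 -m creep '-0.18 0.1 3 0 0 0 8.54;-0.18 0.1 6 0 0 0 8.54;-0.18 0.1 9 0 0 0 8.54;-0.18 0.1 10.4 0 0 0 8.54;-0.18 0.1 10.4 0 0 0 6.5;-0.18 0.1 10.4 0 0 0 6;-0.18 0.1 10.4 0 0 0 5.6;-0.18 0.1 10.4 0 0 0 5.6' 30
python3 - <<'E'
from h import *; import cv2
st()
i=imaging.camera_info('wrist'); np.save('w7.npy',i,allow_pickle=True)
cv2.imwrite('pics/w7.png',imaging.snapshot('wrist')[:,:,::-1])
E
```

```text
time: 11.65
tool_pos: [519.5, -205.1, 183.1]
tcp_rot: [179.9, 0.1, 110.1]
ft_force: [0.8, 0.4, 0.0]
finger_gap: 56.4
time 11.65
tool_pos [ 519.52 -205.06  183.08]
tcp_rot [179.91   0.15 110.11]
ft_force [0.76 0.36 0.01]
finger_gap 56.35254557674928
joint_pos [-26.78   2.47  95.63  -0.04  81.73 -46.88]
```

View pics/w7.png

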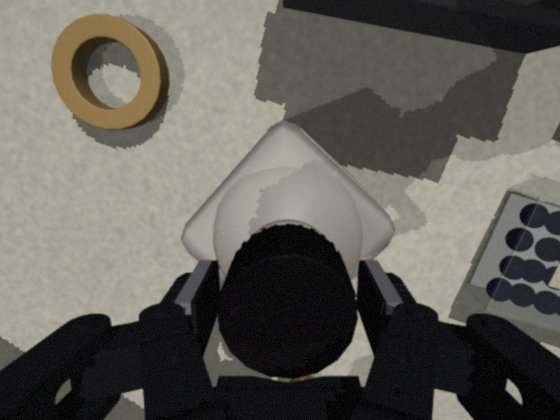

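The cap spans columns 217–357 and sits centred between the pads. I'll grip it.

```bash
python3 -m creep '0 0 0.2 0 0 0 5.2;0 0 0.2 0 0 0 4.9;0 0 0.2 0 0 0 4;0 0 0.2 0 0 0 3;0 0 0.2 0 0 0 3;0 0 0.2 0 0 0 3' 80
python3 -c "
from h import *
st()"
```

```text
time: 12.3
tool_pos: [519.6, -205.0, 181.4]
tcp_rot: [179.9, 0.2, 110.1]
ft_force: [-1.6, 1.1, 4.8]
finger_gap: 45.4
time 12.3
tool_pos [ 519.59 -205.05  181.44]
tcp_rot [179.9    0.16 110.11]
ft_force [-1.63  1.09  4.79]
finger_gap 45.41193799313844
joint_pos [-26.77   2.53  95.74  -0.03  81.54 -46.88]
```

Gripped. Now I'll press down, watching the force.

```bash
python3 -m creep '0 0 0.15 0 0 0 3;0 0 0.3 0 0 0 3;0 0 0.45 0 0 0 3;0 0 0.55 0 0 0 3;0 0 0.55 0 0 0 3;0 0 0.55 0 0 0 3'
python3 -c "
from h import *
st()"
```

```text
time: 12.9
tool_pos: [519.7, -205.1, 177.1]
tcp_rot: [179.9, 0.2, 110.1]
ft_force: [-4.0, 1.6, 10.2]
finger_gap: 44.9
time 12.9
tool_pos [ 519.72 -205.1   177.07]
tcp_rot [179.87   0.18 110.12]
ft_force [-4.02  1.58 10.21]
finger_gap 44.94875611290949
joint_pos [-26.77   2.7   96.04  -0.03  81.05 -46.88]
```

```bash
python3 -m creep '0 0 0.15 0 0 0 3;0 0 0.25 0 0 0 3;0 0 0.25 0 0 0 3;0 0 0.25 0 0 0 3'
python3 -c "
from h import *
st()"
```

```text
time: 13.3
tool_pos: [519.9, -205.2, 175.9]
tcp_rot: [179.8, 0.2, 110.1]
ft_force: [-4.5, 1.6, 11.5]
finger_gap: 44.9
time 13.3
tool_pos [ 519.86 -205.17  175.92]
tcp_rot [179.85   0.22 110.12]
ft_force [-4.47  1.65 11.47]
finger_gap 44.85040198827791
joint_pos [-26.77   2.73  96.13  -0.04  80.88 -46.88]
```

```bash
python3 -m creep '0 0 0.25 0 0 0 3;0 0 0.4 0 0 0 3;0 0 0.4 0 0 0 3'
python3 - <<'E'
from h import *; import cv2
st()
cv2.imwrite('pics/w8.png',imaging.snapshot('wrist')[:,:,::-1])
E
```

```text
time: 13.6
tool_pos: [521.2, -205.8, 176.0]
tcp_rot: [179.7, 0.4, 110.1]
ft_force: [-8.4, 4.3, 24.3]
finger_gap: 44.9
time 13.6
tool_pos [ 521.23 -205.77  176.04]
tcp_rot [179.67   0.41 110.13]
ft_force [-8.4   4.3  24.29]
finger_gap 44.89592662536827
joint_pos [-26.76   2.7   96.15  -0.04  80.63 -46.88]
```

View pics/w8.png

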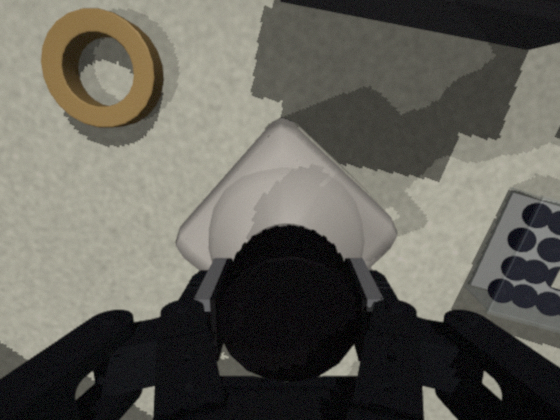

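The cap is on its hard stop: 24 N, and no further travel. I'll keep the pressure on and twist anticlockwise, which is negative about tool z.

```bash
python3 -m creep '0.03 -0.08 0.25 0 0 -3 3;0.03 -0.08 0.25 0 0 -8 3;0.03 -0.08 0.25 0 0 -14 3;0.03 -0.08 0.25 0 0 -20 3;0.03 -0.08 0.25 0 0 -26 3;0.03 -0.08 0.25 0 0 -32 3;0.03 -0.08 0.25 0 0 -32 3'
python3 - <<'E'
from h import *; import cv2
st()
print(r.sense()['wrist_torque'])
cv2.imwrite('pics/w9.png',imaging.snapshot('wrist')[:,:,::-1])
E
```

```text
time: 14.35
tool_pos: [521.0, -205.7, 175.9]
tcp_rot: [179.9, 0.6, 142.4]
ft_force: [-5.8, 4.2, 15.4]
finger_gap: 45.2
time 14.35
tool_pos [ 521.01 -205.7   175.87]
tcp_rot [179.9    0.63 142.36]
ft_force [-5.85  4.22 15.39]
finger_gap 45.17266478705387
joint_pos [-26.78   2.56  96.31  -0.02  80.49 -79.14]
[0.64 0.95 0.08]
```

View pics/w9.png

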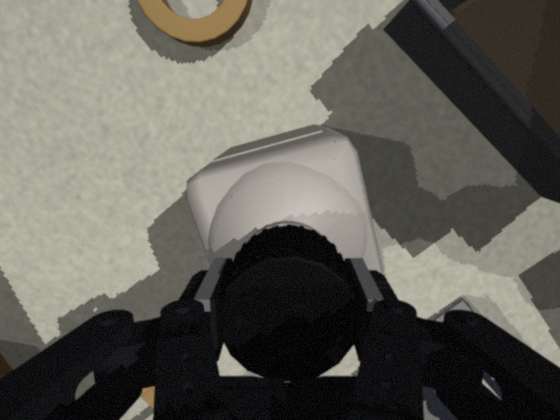

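In the camera frame the jug's body and the counter turned together, so the jug stayed put while the cap turned 32°. I'll twist on to about 68°.

```bash
python3 -m creep '0 0 0.22 0 0 -3 3;0 0 0.22 0 0 -8 3;0 0 0.22 0 0 -14 3;0 0 0.22 0 0 -20 3;0 0 0.22 0 0 -26 3;0 0 0.22 0 0 -32 3;0 0 0.22 0 0 -36 3;0 0 0.22 0 0 -36 3'
python3 - <<'E'
from h import *; import cv2
st()
print(r.sense()['wrist_torque'])
cv2.imwrite('pics/w10.png',imaging.snapshot('wrist')[:,:,::-1])
E
```

```text
time: 15.2
tool_pos: [521.6, -205.7, 176.0]
tcp_rot: [-179.7, 0.7, 178.4]
ft_force: [-5.6, 3.8, 15.7]
finger_gap: 44.9
time 15.2
tool_pos [ 521.56 -205.66  175.99]
tcp_rot [-179.69    0.67  178.37]
ft_force [-5.56  3.77 15.68]
finger_gap 44.91701408010843
joint_pos [ -26.76    2.53   96.33   -0.     80.41 -115.13]
[0.7  0.95 0.  ]
```

View pics/w10.png

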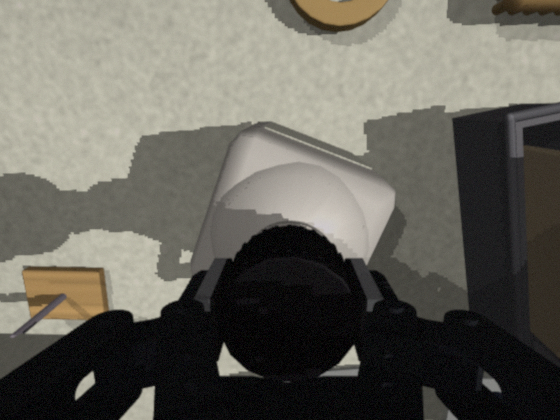

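Total twist is 68.2° and the jug is still in place. Before lifting, I'll work out a vertical lift that levels the tool as it goes.

```bash
python3 -c "
from h import *
row(519.7,-205.2,186,178.4);row(519.7,-205.2,226,178.4)"
```

```text
row [ 0.18  0.04 -1.  ] [-0.32  0.67 -0.14]
row [ 0.13  0.02 -5.  ] [-0.32  0.67 -0.14]
```

```bash
python3 -m creep '0.1 0.02 -0.1 0 0.3 0 3;0.18 0.04 -0.3 -0.3 0.6 0 3;0.18 0.04 -0.6 -0.3 0.7 0 3;0.18 0.04 -1 -0.3 0.7 0 3;0.18 0.04 -1.3 -0.3 0.7 0 3;0.18 0.04 -1.3 -0.3 0.7 0 3'
python3 - <<'E'
from h import *; import cv2
st()
print(r.sense()['wrist_torque'])
cv2.imwrite('pics/s11.png',cv2.resize(imaging.snapshot('scene')[150:310,150:360,::-1],None,fx=3,fy=3))
E
```

```text
time: 15.85
tool_pos: [519.7, -205.2, 189.2]
tcp_rot: [-180.0, -0.0, 178.3]
ft_force: [-0.1, -0.1, -0.7]
finger_gap: 44.9
time 15.85
tool_pos [ 519.66 -205.22  189.17]
tcp_rot [-179.98   -0.02  178.26]
ft_force [-0.06 -0.11 -0.74]
finger_gap 44.893709340111236
joint_pos [ -26.79    2.44   95.01   -0.03   82.56 -115.04]
[-0.03  0.01  0.01]
```

View pics/s11.png

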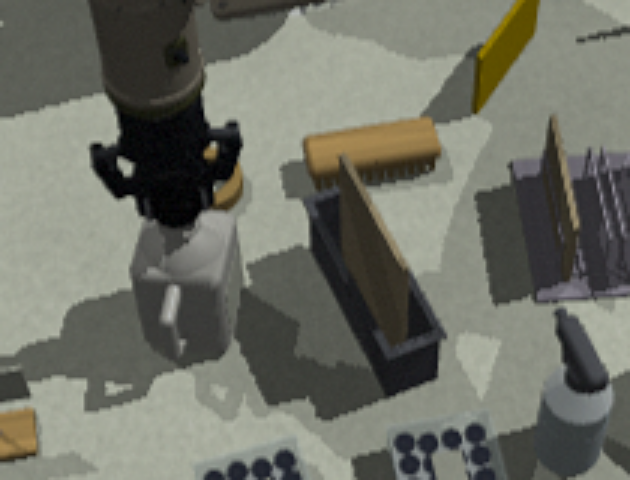

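The cap is free, with no load on the wrist and the jug still standing. I'll raise it another 37 mm straight up.

```bash
python3 -m creep '0 0 -0.5 0 0 0 3;0 0 -1.3 0 0 0 3;0 0 -2.2 0 0 0 3;0 0 -3 0 0 0 3;0 0 -3.5 0 0 0 3;0 0 -3.7 0 0 0 3;0 0 -3.7 0 0 0 3;0 0 -3.7 0 0 0 3;0 0 -3.7 0 0 0 3'
python3 - <<'E'
from h import *; import cv2
st()
print(r.sense()['wrist_torque'],r.sense()['qd'])
cv2.imwrite('pics/s12.png',cv2.resize(imaging.snapshot('scene')[150:310,180:390,::-1],None,fx=3,fy=3))
cv2.imwrite('pics/w12.png',imaging.snapshot('wrist')[:,:,::-1])
cv2.imwrite('pics/t12.png',cv2.resize(imaging.snapshot('top')[120:290,160:420,::-1],None,fx=3,fy=3))
E
```

```text
time: 16.8
tool_pos: [519.3, -205.0, 225.3]
tcp_rot: [180.0, -0.1, 178.3]
ft_force: [-0.4, 0.1, -0.9]
finger_gap: 45.0
time 16.8
tool_pos [ 519.33 -205.04  225.35]
tcp_rot [179.99  -0.08 178.26]
ft_force [-0.43  0.1  -0.93]
finger_gap 45.03678459427681
joint_pos [ -26.79    1.27   92.4    -0.03   86.4  -115.05]
[ 0.    0.02 -0.02] [-0.03 -0.12 -0.04 -0.13  0.09 -0.  ]
```

View pics/s12.png

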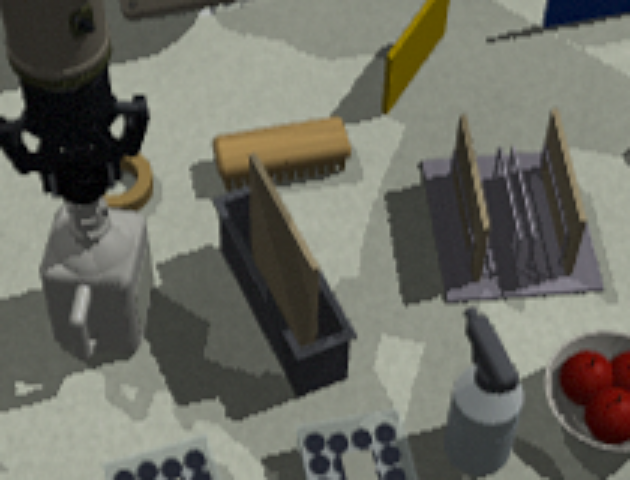

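View pics/w12.png

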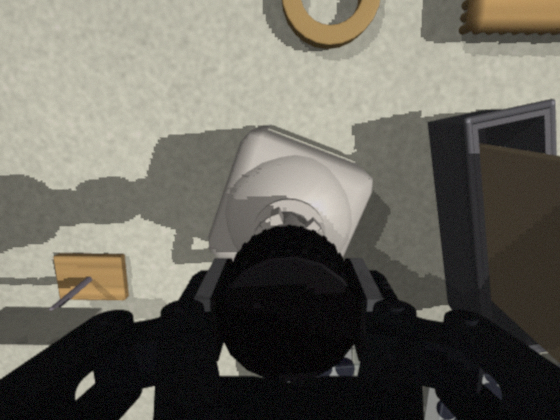

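View pics/t12.png

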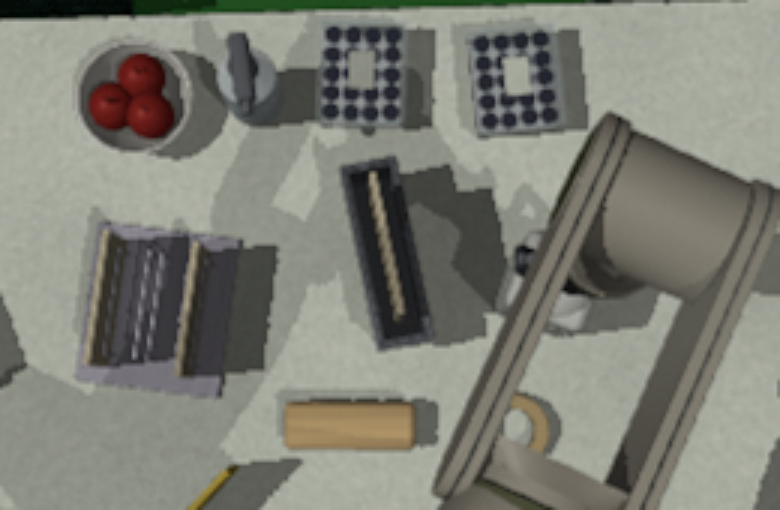

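The neck and the cap share column 290 in the wrist view, and the cap is level and free. The board stands in the tub, and both low boards are still in the rack. I'll hand in.

```bash
python3 -c "
from h import *
print(r.hand_in()); st()"
```

```text
the job is handed in; nothing more can be done
None
the job is handed in; nothing more can be done
```

The job is done and handed in at about 17 s of the 54 s allowed. I drew the tall board straight up out of the middle slot and lowered it onto the tub floor. Contact showed as 8.6 N at the expected height, and I let go only after that. It stands upright in the tub.

I pressed the jug's cap to its hard stop (24 N peak), held it pressed while twisting it 68° anticlockwise, and lifted it off. The gripper still holds it level to within 0.1°. By the tool height it is about 44 mm above its closed position, so its lower edge is roughly 3 cm above the mouth, and its position matches where it was gripped to within 1 mm.

**Last checks:** the final pictures show the jug standing where it was, both low boards in the rack, and no visible change to the other items in view.

**Disagreements:**
- The fixed cameras and the wrist camera differed by 2–3 mm on the board and the cap. I went with the wrist view, and both grips came out centred.
- During the press and twist the arm gave about 2 mm sideways and tilted 0.7°. I corrected both while lifting.

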